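# Raise the modelling stand and re-arm its limit switch

### The job

Raise the sculptor's modelling stand: put the taller wooden riser on the stand's head, the matching way round, so that both lugs drop into the notches and it sits flat, and let go of it. Then re-arm the stand's drive: push the limit switch's roller lever over until it clicks, without driving it to its end stop, and let it spring back upright. Leave the short riser, jar, spatula and plaster study where they are.

Things in the scene. Friction and masses are not known exactly. Their poses are not given: they have to be found in the camera images.
- riser_tall_centre (a point): Centre, half-way up, of the taller riser: loose wooden block, 0.17 to 0.34 kg, 70 mm tall (60 mm body on two 10 mm lugs), 100 mm long (x), 50 mm wide (y), z up; the last 18 mm at -x is a nose 34 mm wide. Starts upright on the bench; grip across the 50 mm width. Its top has notches like the stand's head.
- riser_tall_lug (a point): Middle of the underside of the tall riser's broad lug, 42 mm to +x of and 35 mm below its centre. The lugs are 15.5 mm long (x), 10 mm high and flush with the end faces: 26 mm wide at the broad +x end, 12 mm wide at the nose.
- riser_short_centre (a point): Centre (20 mm above its underside) of the short riser, 40 mm tall in all, otherwise like the tall one. A bystander; the two may have swapped places.
- stand_seat (a point): Centre of the top face, 82 mm above the bench, of the fixed stand's keyed wooden head: same plan as the risers (100 mm along x, 50 mm along y, 34 mm nose at -x), 32 mm above a round 170 mm disc on a 180 mm base; it does not turn. With the tall riser seated nose over nose, its body lies on this face, its centre 25 mm above this point, same x, y and yaw.
- stand_notch (a point): Middle of the floor of the head's broad notch, 41 mm to +x of the seat and 11 mm below it. Each end of the head has a notch 18 mm long (x) and 11 mm deep, open at top and end face: 31 mm wide at the broad +x end, 17 mm wide at the nose. A lug has 2.5 mm play each side.
- roller (a point): Centre of the roller (20 mm diameter, 14 mm wide along y) at the top of the limit switch's steel lever (12 mm wide, 5 mm thick, 9.5 mm to the -y side of this point). At rest 152 mm above the bench, straight above switch_pivot. Moves and turns with the lever.
- switch_pivot (a point): Fixed point on the lever's pivot axis, 92 mm above the bench, 60 mm below the roller at rest, in its mid-plane. y is the pivot axis, z up; the lever swings only towards +x here (roller goes +x and down). The switch's body is 27 to 72 mm to the -y side, within 23 mm in x, its top 106 mm above the bench, on a 100 x 80 mm foot.
- lever (a joint): Angle of the switch lever in rad: 0 upright at rest, growing as the roller is pushed to +x of switch_pivot. It clicks at 0.5 (roller about 29 mm over), hits its end stop at 1.2, and a spring returns it to 0. Pushing at the roller takes 2 N at the start and about 4 N at the click.
- jar: Glass jar with steel lid, 70 mm diameter, 85 mm tall, standing; origin at the centre of its underside. A bystander.
- spatula_grip (a point): Grip of a spatula, 190 mm long, lying flat on the bench along its x. A bystander.
- study: Small plaster study of a head, 64 mm diameter foot, 102 mm tall, standing; origin at the centre of its underside. A bystander.
Things that resemble listed ones, but are neither listed nor needed, are in the scene too. Of the things that look like the part that bears roller, take the one that is nearest to the robot's base at the start. What is shaped like the part that bears riser_tall_centre but green is not meant.

How it is judged (in metres and radians):
On the way, in this order (a step that is already met when the one before it is completed fails the run):
1. the tall riser is seated on the stand's head, both lugs in their notches, and let go (z of riser_tall_centre in the frame of stand_seat between 0.022 and 0.0275 m and horizontal distance between riser_tall_centre and stand_seat below 0.006 m and angle between the x axis of riser_tall_centre and the x axis of stand_seat, either way round below 0.13 rad and contact force between the fingers and riser_tall below 0.3 N), for 0.2 s.
2. the switch lever is pushed past its click (0.5 rad) (value of joint lever above 0.5 rad), for 0.05 s.
At the end, for the whole second after the job is handed in: The tall riser sits on the stand's head with both lugs in their notches (centre within 6 mm sideways of the seat and 22 to 27.5 mm above it, turned within 0.13 rad of it, tilted less than 0.06 rad), at rest and let go, and the switch lever, having clicked, is back within 0.08 rad of upright (z of riser_tall_centre in the frame of stand_seat between 0.022 and 0.0275 m and horizontal distance between riser_tall_centre and stand_seat below 0.006 m and angle between the x axis of riser_tall_centre and the x axis of stand_seat, either way round below 0.13 rad and angle between riser_tall_centre's own z axis and vertical below 0.06 rad and linear speed of riser_tall below 0.02 m/s and value of joint lever below 0.08 rad); the robot touches nothing.
It fails at once if the switch lever is driven to its end stop (past 1.1 rad) (value of joint lever above 1.1 rad).
It fails at once if the short riser is moved by more than 20 mm (distance of riser_short_centre from where it was at the start of the episode above 0.02 m).
It fails at once if the jar is moved by more than 20 mm or tipped (distance of jar from where it was at the start of the episode above 0.02 m or angle between jar's own z axis and vertical above 0.3 rad).
It fails at once if the spatula is moved by more than 20 mm (distance of spatula_grip from where it was at the start of the episode above 0.02 m).
It fails at once if the plaster study is moved by more than 20 mm or tipped (distance of study from where it was at the start of the episode above 0.02 m or angle between study's own z axis and vertical above 0.3 rad).
It also fails if it takes over 64 s, if anything falls off the work surface, if the arm or the gripper's body presses on something with over 40 N, if the wrist force passes 120 N, or if a joint passes its speed limit or range.

### The arm

A 6-joint arm with a two-finger parallel gripper is mounted at the origin on the work surface. World frame = base frame: x ahead of the robot, y to its left, z up, the work surface at z = 0. Lengths are in m, angles in degrees, forces in N, time in s.
With the tool pointing down it reaches from about 0.375 to 0.75 m from the base axis. Payload 9 kg.
Tool frame: the origin (TCP) lies where the fingers leave the gripper's body, on its centre line; the fingertips stand 73 mm ahead of it and the grasp point (between the pads) lies 54 mm ahead of it (robot.tip_reach is the distance from the TCP to the fingertips, in m); z points along the fingers, y is the line along which they close (so a half turn about z gives the same grasp; the last joint's range is limited). The gripper opens to 85 mm and grips with 20 to 120 N. Pads are 22 mm wide; open, the fingers measure 114 mm over their backs; the gripper's body (76 mm by 85 mm) begins 54 mm behind the grasp point. The pads swing forward as they close: fully open they stand 13 mm farther back than shut.
Start: joints at [63.73, 5.964, 5.575, 89.605, 0, 77.527], TCP at [0.143, 0.583, 0.304] pointing down, gripper open.
Joint ranges: [-171.21, 171.21], [-48.23, 106.86], [-62.78, 66.21], [-105.2, 120.99], [-86.42, 89.51], [-180, 180]. Speed limits (degrees/s): [127.2, 127.2, 147.25, 180, 180, 180].

### API

Orientations are given as [roll, pitch, yaw] about the fixed x, y, z axes, in that order (R = Rz(yaw) Ry(pitch) Rx(roll)).
In Python, from plant import robot gives the robot as it stands. Calls block until the motion is done:
- robot.move_pose(position, orientation): joint-space move of the TCP to a pose.
- robot.line_to(position, vel=0.15, rotation=None, guard=None): straight line of the TCP; rotation=None keeps the orientation; vel is the mean speed in m/s. With guard (N) it stops when the force on the tool has changed by that much, and returns True; else False.
- robot.goto_joints(angles): joint-space move.
- robot.set_gripper(opening): finger opening in m; the grip force is fixed at half the most; returns when the fingers have stopped.
- robot.pause(seconds).
- robot.ik(position, orientation): joint angles nearest the present ones, or None.
- robot.observe(): the state.
- robot.grab_frame(name): name is "side" or "top"; returns the picture (480x640x3 uint8, blue, green, red); there is no depth.
- robot.get_calibration(name): a dict with "vertical_fov" (degrees; the focal length in pixels is half the picture's height over the tangent of half this angle, whatever the lens; pixels are square), "cx", "cy" (the principal point, pixels), "rvec" (rotation vector, rad) and "tvec" (3), from world to camera coordinates, as OpenCV has them. Camera axes: x right, y down, z forward; pixel columns grow to the right and rows downward; lengths in m; the calibration is good to about 2 mm. A picture is of the moment at which its call begins. get_calibration takes no time and is no camera call.
A pose or a line that the arm cannot do raises robot.IKError and nothing moves.
- robot.job_done(): hands the job in; it is judged then, once.
The state is a dict: "time": time; "q": joint angles; "qvel": joint speeds; "joint_torque": joint torques, N m; "tool_pos": TCP position; "tcp_rot": TCP orientation; "ft_force": force on the tool from outside, world axes, zero at the start; "torque": the same for the moment, N m; "gripper_width": finger opening in m; "gripper_force": force on a finger pad.
Only numpy, scipy, OpenCV 4.12 (cv2) and the standard library are available. Lean on these libraries where they do the work, as an engineer would, in place of code of your own. Each camera call takes 0.05 s, during which the arm holds its last target. There are 200 camera calls.

## Working session

There is one attempt and no reset: what is moved stays moved. The work goes in short steps, each a Python script; the robot and the scene stay as the last script left them, time stands still between calls to the robot, and variables do not carry over. Pictures are saved under pics/ and viewed, at most 10 in all, crops included, and the job is handed in when it is done.

```bash
mkdir -p pics; ls
python3 - <<'E'
from plant import robot
import cv2
for n in("side","top"):
    f=robot.grab_frame(n);cv2.imwrite(f"pics/{n}0.png",f)
    print(n,robot.get_calibration(n))
print(robot.observe())
E
```

```text
pics
side {'vertical_fov': 50.48435372532278, 'cx': 319.76392043530893, 'cy': 235.432731470737, 'rvec': array([ 2.28581011, -0.53192056,  0.21979381]), 'tvec': array([-0.53489647,  0.22122187,  1.1097613 ])}
top {'vertical_fov': 48.578948611776966, 'cx': 316.1849181213415, 'cy': 240.60810810409671, 'rvec': array([ 2.0900047 , -2.13056725,  0.22145136]), 'tvec': array([-0.03505084,  0.5558543 ,  1.51291847])}
{'time': 0.1, 'q': array([ 6.37299569e+01,  5.99691964e+00,  5.53098409e+00,  8.96041057e+01,
       -1.92369945e-04,  7.75267005e+01]), 'qvel': array([ 0.0562342 , -0.11942842,  0.13609888, -0.0751245 , -0.0385576 ,
        0.04678442]), 'joint_torque': array([ 5.60142726e-03, -5.58212256e+01,  5.04718173e+01,  1.32690321e-02,
       -3.31155243e-04,  1.84082415e-05]), 'tool_pos': array([0.14298201, 0.58249517, 0.30317732]), 'tcp_rot': array([-1.79931570e+02, -1.49400014e-02,  1.66203248e+02]), 'ft_force': array([-0.66861573, -0.761847  ,  0.3038935 ]), 'torque': array([-0.04060273, -0.00927531,  0.0104588 ]), 'gripper_force': 0.0, 'gripper_width': 0.08576759507501062}
```

View pics/side0.png

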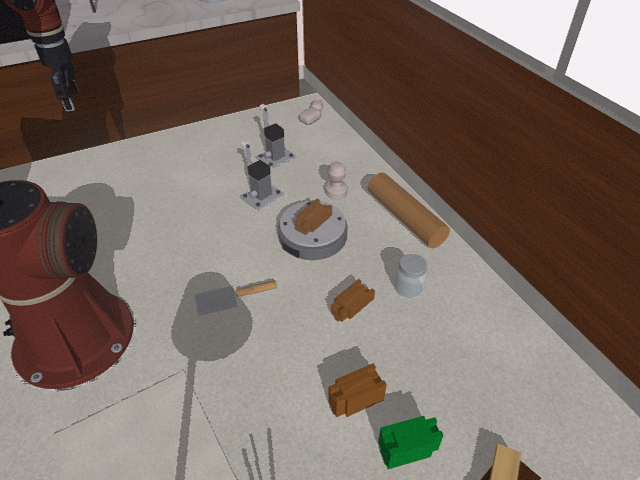

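View pics/top0.png

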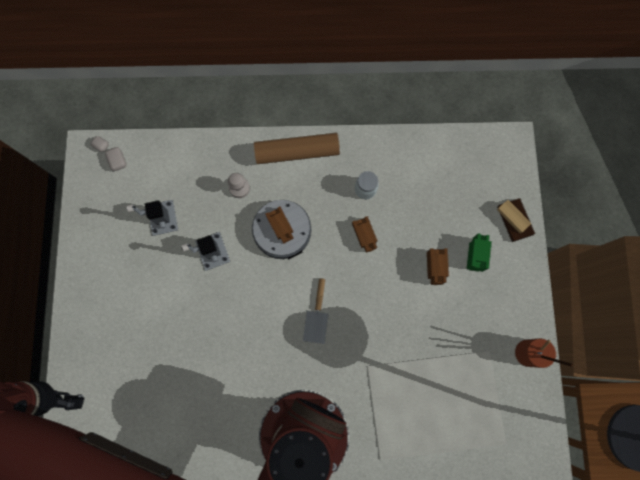

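```bash
cat > h.py <<'E'
import numpy as np, cv2
from plant import robot
def cam(n):
    c=robot.get_calibration(n); f=240/np.tan(np.radians(c["vertical_fov"]/2))
    return np.array([[f,0,c["cx"]],[0,f,c["cy"]],[0,0,1]]),np.array(c["rvec"]),np.array(c["tvec"])
def proj(n,P):
    K,r,t=cam(n); return cv2.projectPoints(np.atleast_2d(np.array(P,float)),r,t,K,None)[0][:,0]
def tri(us,ut):
    M=[]
    for n in("side","top"):
        K,r,t=cam(n); M.append(K@np.c_[cv2.Rodrigues(r)[0],t])
    X=cv2.triangulatePoints(M[0],M[1],np.array(us,float).reshape(-1,2).T,np.array(ut,float).reshape(-1,2).T)
    return (X[:3]/X[3]).T
def ray(n,uv,z):
    K,r,t=cam(n);R=cv2.Rodrigues(r)[0]
    d=R.T@np.linalg.inv(K)@np.array([*uv,1.]);c=-R.T@t
    return c+d*(z-c[2])/d[2]
def crops(specs,out,k=8,w=50,h=37,cols=2):
    tiles=[]
    for im,u,v in specs:
        x0,y0=int(u-w/2),int(v-h/2)
        t=cv2.resize(im[y0:y0+h,x0:x0+w],None,fx=k,fy=k,interpolation=cv2.INTER_CUBIC)
        for i in range(0,w,5):
            L=(x0+i)%10==0
            if (x0+i)%5==0: pass
            if L: cv2.putText(t,str(x0+i),(i*k,8),0,.3,(0,255,255)); cv2.line(t,(i*k+k//2,10),(i*k+k//2,16),(0,255,255))
        for x in range(x0,x0+w):
            if x%10==0: cv2.line(t,(int((x-x0+.5)*k),0),(int((x-x0+.5)*k),h*k),(255,255,0),1);cv2.putText(t,str(x),(int((x-x0+.5)*k)+1,9),0,.33,(0,0,255))
        for y in range(y0,y0+h):
            if y%10==0: cv2.line(t,(0,int((y-y0+.5)*k)),(w*k,int((y-y0+.5)*k)),(255,255,0),1);cv2.putText(t,str(y),(0,int((y-y0+.5)*k)-1),0,.33,(0,0,255))
        cv2.rectangle(t,(0,0),(w*k-1,h*k-1),(255,255,255),1)
        tiles.append(t)
    cv2.imwrite(out,np.vstack([np.hstack(tiles[i:i+cols]) for i in range(0,len(tiles),cols)]))
E
sed -i '/for i in range(0,w,5)/,/if L:/d' h.py
python3 - <<'E'
from h import *
s=cv2.imread("pics/side0.png");t=cv2.imread("pics/top0.png")
o=robot.observe()["tool_pos"];print(proj("side",[o,[0,0,0],o-[0,0,.073]]),proj("top",[o,[0,0,0],o-[0,0,.073]]))
print(tri([[357,390],[352,300],[313,215],[247,147],[264,107]],[[438,266],[365,234],[281,225],[185,248],[130,209]]).round(3))
crops([(s,357,391),(s,313,226),(t,438,266),(t,281,228)],"pics/c1.png",k=5,w=80,h=60)
crops([(s,257,173),(s,275,133),(t,205,250),(t,155,214)],"pics/c2.png",k=5,w=80,h=60)
E
```

```text
[[ 64.19215646  80.32787448]
 [ 74.40428619 336.90828971]
 [ 73.74139262 105.55155524]] [[ 51.03079072 396.02667875]
 [303.86429969 435.99482718]
 [ 65.48926269 393.74232845]]
[[ 0.476 -0.404  0.044]
 [ 0.581 -0.194  0.023]
 [ 0.603  0.057  0.071]
 [ 0.528  0.321  0.138]
 [ 0.64   0.476  0.152]]
```

View pics/c1.png

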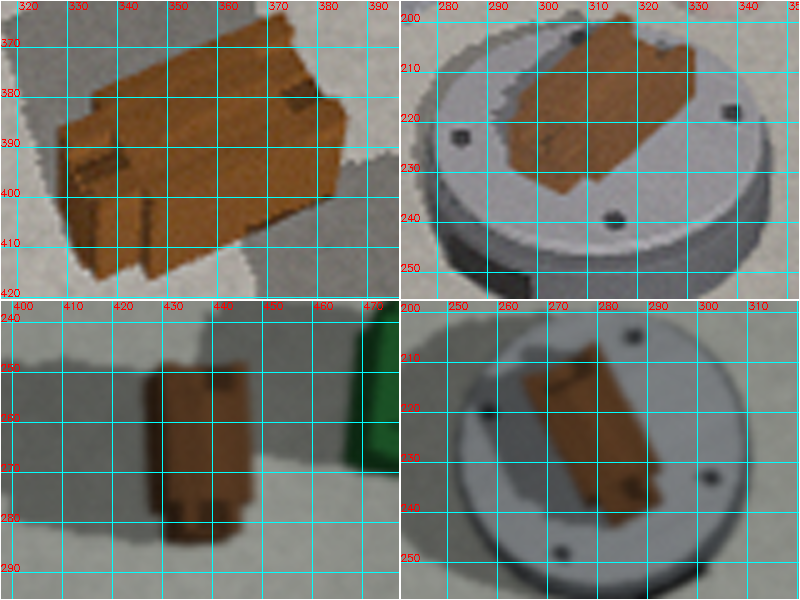

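View pics/c2.png

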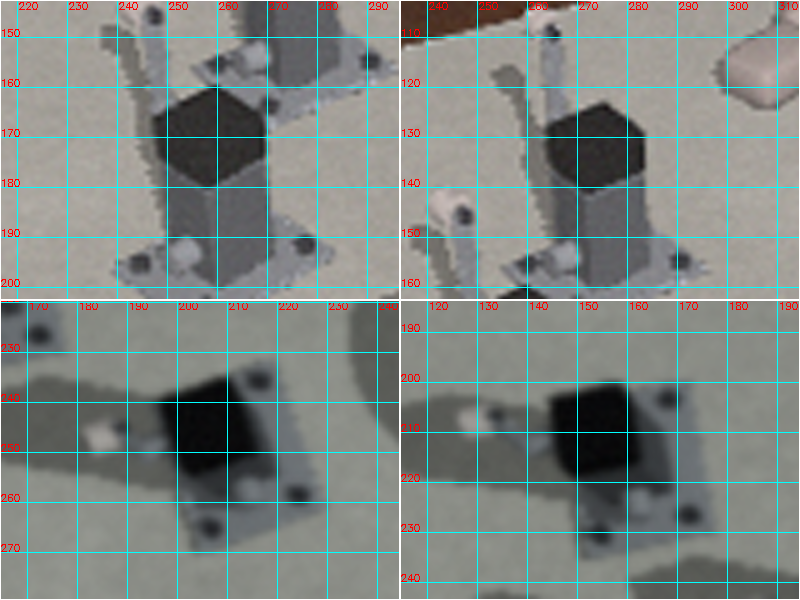

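```bash
cat > fit.py <<'E'
from h import *
from scipy.optimize import minimize, differential_evolution
S=6
def box(x,y,z): return np.array([[a,b,c] for a in x for b in y for c in z],float)/1000
def block(h,lugs=True):           # origin at top-face centre, mm
    zb=-h
    B=[box((-32,50),(-25,25),(zb,-11)),box((-50,-32),(-17,17),(zb,-11)),box((-32,32),(-25,25),(-11,0))]
    for s in(1,-1):
        B+=[box((32,50),sorted((s*15.5,s*25)),(-11,0)),box((-50,-32),sorted((s*8.5,s*17)),(-11,0))]
    if lugs: B+=[box((34.5,50),(-13,13),(zb-10,zb)),box((-50,-34.5),(-6,6),(zb-10,zb))]
    return B
def render(n,B,p,roi):
    x0,y0,x1,y1=roi; m=np.zeros(((y1-y0)*S,(x1-x0)*S),np.uint8)
    c,s=np.cos(p[3]),np.sin(p[3]); R=np.array([[c,-s,0],[s,c,0],[0,0,1]])
    for b in B:
        q=proj(n,b@R.T+p[:3])
        q=(q-[x0,y0]+.5)*S-.5
        cv2.fillConvexPoly(m,cv2.convexHull(np.round(q*16).astype(np.int32)),255,shift=4)
    return cv2.resize(m,(x1-x0,y1-y0),interpolation=cv2.INTER_AREA)/255.
def fit(masks,B,p0,free=(0,1,2,3),step=(.006,.006,.004,.08)):
    """masks: {view:(roi,softmask)}"""
    p0=np.array(p0,float);free=list(free)
    def cost(v):
        p=p0.copy();p[free]=v
        return sum(np.sum((render(n,B,p,r)-m)**2) for n,(r,m) in masks.items())
    best=None;v0=p0[free];st=np.array(step)[free]
    for k in range(3):
        sim=np.vstack([v0]+[v0+st[i]*np.eye(len(v0))[i]*(-1)**k for i in range(len(v0))])
        r=minimize(cost,v0,method="Nelder-Mead",options=dict(initial_simplex=sim,xatol=1e-4,fatol=.01,maxiter=250));v0=r.x;st=st*.6
    p=p0.copy();p[free]=r.x;return p,r.fun
def brown(im,roi):
    x0,y0,x1,y1=roi;c=im[y0:y1,x0:x1].astype(float)
    r=(c[...,2]-c[...,0])/(c.max(2)+1)   # saturation towards orange
    return np.clip((r-.25)/(.6-.25),0,1)
E
cat > m1.py <<'E'
from fit import *
s=cv2.imread("pics/side0.png");t=cv2.imread("pics/top0.png")
for nm,B,z,rs,rt,xy,ya in[("tall",block(60),.07,(315,355,395,425),(418,240,458,292),(.476,-.404),0),
                       ("head",block(32,0),.082,(285,192,340,242),(255,200,300,250),(.603,.057),.4)]:
    M={"side":(rs,brown(s,rs)),"top":(rt,brown(t,rt))}
    print(nm,[round(v[1].sum()) for v in M.values()])
    for a in(ya,ya+np.pi):
        for f in((0,1,3),(0,1,2,3)):
            p,c=fit(M,B,[*xy,z,a],f);print(p.round(4),round(np.degrees(p[3]),1),round(c,1))
        for v in M: 
            p1,c1=fit({v:M[v]},B,p if 0 else [*xy,z,a],(0,1,3));print("  only",v,p1.round(4),round(c1,1))
# switch cap
rs=(238,154,278,188);rt=(190,228,225,262)
def dark(im,roi,hi,lo):
    x0,y0,x1,y1=roi;v=im[y0:y1,x0:x1].max(2).astype(float);return np.clip((hi-v)/(hi-lo),0,1)
M={"side":(rs,dark(s,rs,85,55)),"top":(rt,dark(t,rt,45,15))}
for h in(10,15,20,25):
    p,c=fit(M,[box((-23,23),(-72,-27),(-h,0))],[.52,.32,.106,.3]);print("cap",h,p.round(4),round(c,1))
print("roller",tri([[245,144.5]],[[185.5,247]]).round(4))
E
python3 m1.py
```

```text
tall [2026, 620]Traceback (most recent call last):
  File "m1.py", line 9, in <module>
    p,c=fit(M,B,[*xy,z,a],f);print(p.round(4),round(np.degrees(p[3]),1),round(c,1))
        ~~~^^^^^^^^^^^^^^^^^
  File "fit.py", line 29, in fit
    r=minimize(cost,v0,method="Nelder-Mead",options=dict(initial_simplex=sim,xatol=1e-4,fatol=.01,maxiter=250));v0=r.x;st=st*.6
    res = _minimize_neldermead(fun, x0, args, callback, bounds=bounds,
                               **options)
    fxc = func(xc)
    fx = function(np.copy(x), *(wrapper_args + args))
  File "fit.py", line 25, in cost
    return sum(np.sum((render(n,B,p,r)-m)**2) for n,(r,m) in masks.items())
  File "fit.py", line 25, in <genexpr>
    return sum(np.sum((render(n,B,p,r)-m)**2) for n,(r,m) in masks.items())
                       ~~~~~~^^^^^^^^^
  File "fit.py", line 16, in render
    q=proj(n,b@R.T+p[:3])
  File "h.py", line 7, in proj
    K,r,t=cam(n); return cv2.projectPoints(np.atleast_2d(np.array(P,float)),r,t,K,None)[0][:,0]
          ~~~^^^
  File "h.py", line 4, in cam
    c=robot.get_calibration(n); f=240/np.tan(np.radians(c["vertical_fov"]/2))
ValueError: time passes only in moves, steps and waits
```

Calibration calls are rate-limited; cache them.

```bash
sed -i 's/^def cam/import functools\n@functools.lru_cache(None)\ndef cam/' h.py; time python3 m1.py
```

```text
tall [2026, 620]
[ 0.4746 -0.4031  0.07   -0.0145] -0.8 115.0
[ 0.4755 -0.4017  0.0669 -0.0052] -0.3 102.5
  only side [ 0.4744 -0.403   0.07   -0.0084] 34.9
  only top [ 0.4762 -0.4022  0.07   -0.0174] 75.4
[ 0.4783 -0.4034  0.07    3.121 ] 178.8 288.3
[ 0.4793 -0.4015  0.0655  3.1169] 178.6 281.5
  only side [ 0.4778 -0.4035  0.07    3.1155] 180.7
  only top [ 0.4783 -0.4012  0.07    3.0708] 100.8
head [663, 486]
[0.6026 0.0589 0.082  0.4669] 26.8 102.8
[0.6041 0.0612 0.0788 0.4706] 27.0 92.4
  only side [0.6027 0.0586 0.082  0.4757] 42.5
  only top [0.6031 0.0607 0.082  0.4343] 52.3
[0.6058 0.0599 0.082  3.6246] 207.7 212.8
[0.6065 0.0633 0.077  3.5825] 205.3 202.2
  only side [0.6054 0.058  0.082  3.5562] 117.4
  only top [0.6048 0.0618 0.082  3.5424] 86.9
cap 10 [0.5245 0.3185 0.0974 0.3372] 88.0
cap 15 [0.5233 0.3179 0.0982 0.3644] 65.5
cap 20 [0.5238 0.3177 0.1007 0.366 ] 50.7
cap 25 [0.5247 0.3183 0.103  0.3508] 62.6
roller [[0.5254 0.317  0.1501]]
real	0m2.655s
user	0m3.222s
sys	0m0.044s
```

```bash
cat > p1.py <<'E'
from h import *
x,y,a=.4750,-.4028,-.7
yaw=min((a,a+180),key=lambda w:abs(robot.ik([x,y,.25],[180,0,w])[5]-0))
print("yaw",yaw,robot.ik([x,y,.25],[180,0,yaw]))
robot.move_pose([x,y,.20],[180,0,yaw])
robot.line_to([x,y,.099],vel=.12,guard=15)
print(robot.observe()["tool_pos"])
robot.set_gripper(0.04)
o=robot.observe();print(o["time"],o["gripper_width"],o["gripper_force"],o["ft_force"])
robot.line_to([x,y,.25],vel=.15)
o=robot.observe();print(o["time"],o["gripper_width"],o["gripper_force"],o["ft_force"])
X,Y,A=.6028,.0592,26.8
w=min((A,A+180),key=lambda w:abs(robot.ik([X,Y,.25],[180,0,w])[5]-o["q"][5]))
w=yaw+ (A-a); print("w",w,robot.ik([X,Y,.25],[180,0,w]))
robot.move_pose([X,Y,.26],[180,0,w])
robot.line_to([X,Y,.099+.072+.025],vel=.1,guard=15)
robot.pause(.3)
for n in("side","top"): cv2.imwrite(f"pics/{n}1.png",robot.grab_frame(n))
o=robot.observe();print(o["time"],o["gripper_width"],o["tool_pos"],o["tcp_rot"],o["ft_force"])
s=cv2.imread("pics/side1.png");t=cv2.imread("pics/top1.png")
crops([(s,313,200),(t,281,228)],"pics/c3.png",k=7,w=56,h=80)
E
python3 p1.py
```

```text
yaw 179.3 [-52.30864497   9.71236742   4.03639701  84.32402959   0.
 -51.60864497]
[ 0.47537921 -0.40325276  0.09999242]
5.15 0.04952345968391991 62.35619634389877 [-0.58818997  1.67907694  5.0480026 ]
6.3083 0.0496090502084042 62.188716530799866 [-0.44412864  0.31457329 -2.77046236]
w 206.8 [ -6.74601069   6.71704892   0.77987264  84.06282372   0.
 -33.54601069]
9.25 0.04952867613836468 [0.60291626 0.05920896 0.19624181] [-1.79988339e+02  1.84848719e-02 -1.53197682e+02] [ 0.05340276 -0.30679036 -1.09927105]
```

View pics/c3.png

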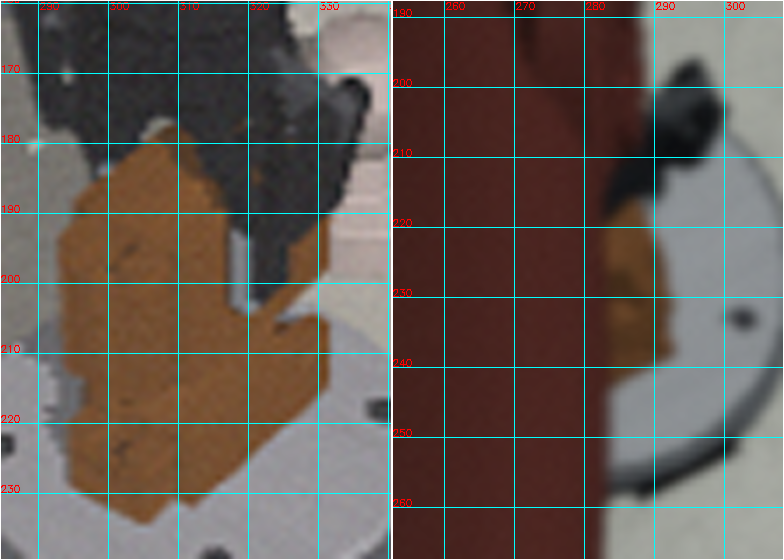

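Run:
```python
from fit import *
s=cv2.imread("pics/side1.png")
rs=(285,205,340,242)
# visible, gripper-free part of held riser: left part; fit on restricted ROI, both bodies rendered
roi=(284,183,314,240); m=brown(s,roi)
roi2=(326,190,340,222)
H=[.6027,.0588,.082,.470]
from scipy.optimize import minimize
m2=brown(s,roi2)
def cost(v):
    c=0
    for r,mm in((roi,m),(roi2,m2)):
        R=np.maximum(render("side",block(60),[v[0],v[1],.167+v[3],v[2]],r),render("side",block(32,0),[v[4],v[5],.082,v[6]],r))
        c+=np.sum((R-mm)**2)
    return c
v=np.array([.6028,.0592,.468,0,*np.array(H)[[0,1,3]]])
print(cost(v))
for k in range(4):
    st=np.array([.004,.004,.05,.002,.004,.004,.05])*(-1)**k
    r=minimize(cost,v,method="Nelder-Mead",options=dict(initial_simplex=np.vstack([v]+[v+st[i]*np.eye(7)[i] for i in range(7)]),maxiter=600,xatol=1e-4,fatol=.01));v=r.x
print(v.round(4),r.fun)
```

```text
56.518046646988964
[ 0.6032  0.0588  0.5052 -0.0007  0.6034  0.0592  0.4812] 43.45200732788248
```

Run:
```python
from h import *
X,Y=.6029,.0593
g=robot.line_to([X,Y,.1715],vel=.03,guard=12)
o=robot.observe();print(g,o["time"],o["tool_pos"],o["ft_force"],o["torque"])
robot.pause(.2)
for n in("side",): cv2.imwrite(f"pics/{n}2.png",robot.grab_frame(n))
```

```text
True 10.0167 [0.60254025 0.05933798 0.17189805] [-0.37817615 -0.03469784  5.12285739] [-0.07231274 -0.0600809  -0.0408415 ]
```

Run:
```python
from h import *
robot.set_gripper(0.075)
o=robot.observe();print(o["time"],o["gripper_force"],o["gripper_width"],o["tool_pos"])
p=o["tool_pos"]
robot.line_to([p[0],p[1],.30],vel=.12)
# clear of the views: towards the switch side, high
robot.goto_joints([63.73,5.964,5.575,89.605,0,robot.observe()["q"][5]])
robot.set_gripper(0.0)
for n in("side","top"): cv2.imwrite(f"pics/{n}3.png",robot.grab_frame(n))
print(robot.observe()["time"],robot.observe()["q"])
from fit import *
s=cv2.imread("pics/side3.png");t=cv2.imread("pics/top3.png")
rs=(282,165,340,242);rt=(245,190,305,250)
M={"side":(rs,brown(s,rs)),"top":(rt,brown(t,rt))}
B=block(92,0)
for z in ((0,1,3),(0,1,2,3)):print(fit(M,B,[.603,.059,.142,.47],z))
print("side",fit({"side":M["side"]},B,[.603,.059,.142,.47]))
crops([(s,313,205),(s,254,165),(t,281,228),(t,200,248)],"pics/c4.png",k=5,w=80,h=60)
```

```text
10.6417 0.0 0.07499608440699929 [0.60181547 0.05943168 0.17058063]
15.1333 [ 6.37303810e+01  5.96101348e+00  5.57465095e+00  8.96068862e+01
  2.53985396e-03 -3.35353872e+01]
(array([0.60259748, 0.05888518, 0.142     , 0.46813113]), np.float64(145.30560574286926))
(array([0.60370326, 0.06161606, 0.13820442, 0.46792689]), np.float64(132.7052584943247))
side (array([0.60526317, 0.06450104, 0.13602655, 0.47687754]), np.float64(48.85568344797461))
```

View pics/c4.png

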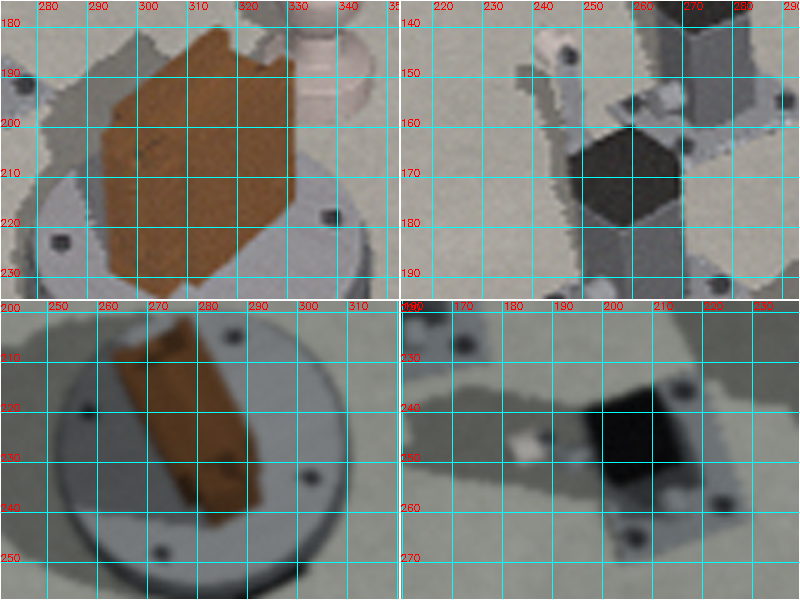

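```bash
cat > p2.py <<'E'
from h import *
P=np.array([.525,.3175]);a=20.6
ux=np.array([np.cos(np.radians(a)),np.sin(np.radians(a))]);uy=np.array([-ux[1],ux[0]])
def at(dx,z,dy=.004): return [*(P+ux*dx+uy*dy),z]
q6=robot.observe()["q"][5]
c=[(abs(q[5]-q6),w) for w in(a,a+180) if (q:=robot.ik(at(-.06,.26),[180,0,w])) is not None]
w=min(c)[1];z=.136+robot.tip_reach
print(robot.tip_reach,c)
robot.move_pose(at(-.06,.28),[180,0,w])
print(robot.line_to(at(-.06,z),vel=.12,guard=15))
f0=robot.observe()["ft_force"]
for d in(-.03,-.02,-.01,0,.007,.014):
    g=robot.line_to(at(d,z),vel=.04,guard=15)
    o=robot.observe();print(d,g,((o["ft_force"]-f0)[:2]@ux).round(2),o["tool_pos"].round(4))
    if g: break
robot.pause(.1)
for n in("side","top"): cv2.imwrite(f"pics/{n}4.png",robot.grab_frame(n))
s=cv2.imread("pics/side4.png");t=cv2.imread("pics/top4.png")
crops([(s,258,150),(t,195,245)],"pics/c5.png",k=6,w=66,h=80)
print(robot.observe()["time"])
E
python3 p2.py
```

```text
0.0726 [(np.float64(212.1478386123113), 20.6), (np.float64(32.14783861231127), 200.6)]
False
-0.03 False 0.48 [0.4954 0.3107 0.2085]
-0.02 False -1.25 [0.5049 0.3142 0.2086]
-0.01 False -1.41 [0.5144 0.3177 0.2085]
0 False -4.22 [0.5234 0.3211 0.208 ]
0.007 False -4.6 [0.5297 0.3237 0.208 ]
0.014 False -5.59 [0.5358 0.3261 0.2079]
20.4083
```

View pics/c5.png

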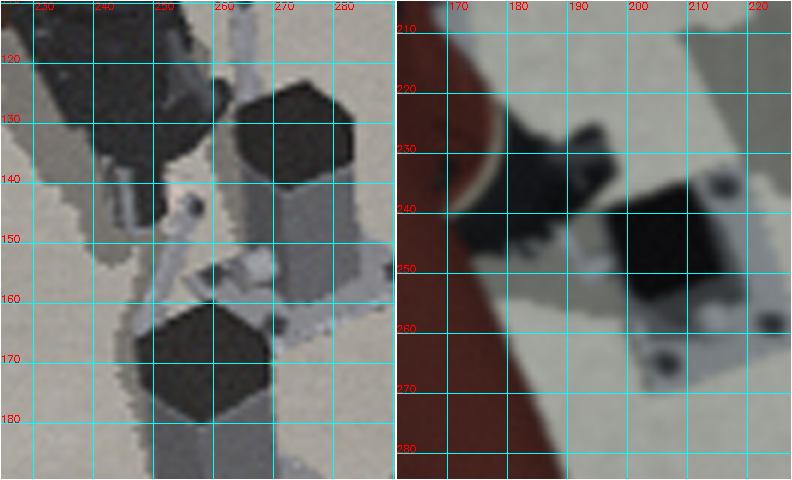

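Run:
```python
from h import *
P=np.array([.525,.3175]);a=np.radians(20.6);ux=np.array([np.cos(a),np.sin(a)]);uy=np.array([-ux[1],ux[0]])
for th in(0,.4,.5,.6,.7,.8,.9):
    print(th,proj("side",[*(P+ux*.06*np.sin(th)-uy*.013),.092+.06*np.cos(th)]).round(1))
```

```text
0 [[247.5 145.8]]
0.4 [[254.2 143.7]]
0.5 [[255.8 143.7]]
0.6 [[257.3 143.9]]
0.7 [[258.8 144.3]]
0.8 [[260.1 144.9]]
0.9 [[261.3 145.7]]
```

Run:
```python
from h import *
P=np.array([.525,.3175]);a=20.6
ux=np.array([np.cos(np.radians(a)),np.sin(np.radians(a))]);uy=np.array([-ux[1],ux[0]])
z=.136+robot.tip_reach
at=lambda dx,z:[*(P+ux*dx+uy*.004),z]
robot.line_to(at(.021,z),vel=.03,guard=15); robot.pause(.2)
cv2.imwrite("pics/side5.png",robot.grab_frame("side")); print(robot.observe()["tool_pos"])
robot.line_to(at(-.06,z),vel=.06)
robot.line_to(at(-.06,.30),vel=.15)
robot.goto_joints([63.73,5.964,5.575,89.605,0,robot.observe()["q"][5]])
robot.pause(.5)
cv2.imwrite("pics/side6.png",robot.grab_frame("side"));cv2.imwrite("pics/top6.png",robot.grab_frame("top"))
s=cv2.imread("pics/side5.png");t=cv2.imread("pics/side6.png")
crops([(s,258,150),(t,258,150)],"pics/c6.png",k=6,w=66,h=80)
from fit import *
t=cv2.imread("pics/top6.png");s=cv2.imread("pics/side6.png")
rs=(282,165,340,242);rt=(245,190,305,250)
print(fit({"side":(rs,brown(s,rs)),"top":(rt,brown(t,rt))},block(92,0),[.603,.059,.142,.47],(0,1,3)))
o=robot.observe();print(o["time"],o["ft_force"])
```

```text
[0.54137333 0.32822251 0.20700101]
(array([0.60237364, 0.0588051 , 0.142     , 0.47532213]), np.float64(145.318275104438))
25.4833 [-0.62608235  0.71294995  0.02463197]
```

View pics/c6.png

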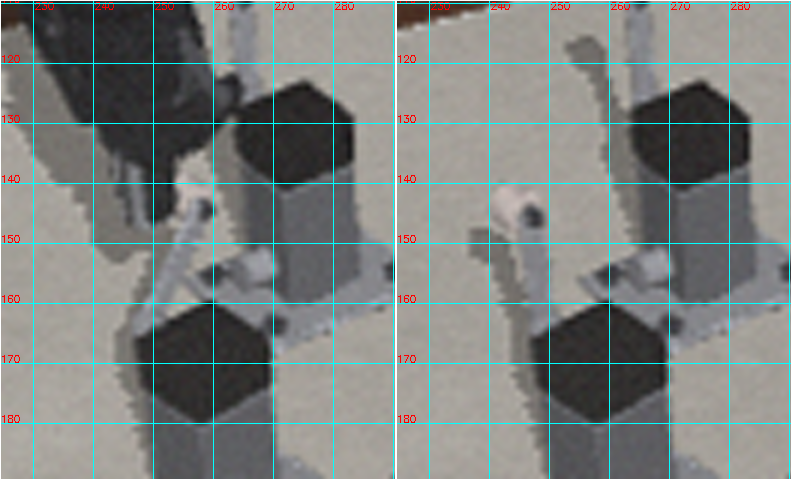

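```bash
python3 -c "
from plant import robot
print(robot.job_done())"
```

```text
the job is handed in; nothing more can be done
None
```

I put the tall riser on the stand's head nose over nose and let go, pushed the switch lever to about 0.7 rad (estimated from the side view) and let it spring back upright, then handed the job in at about 25 s; no verdict came back.

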